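Test the trip of a bench supply and switch it back on

TASK

Test the trip of the supply box with the red handle: press its yellow test button home, gently and without forcing it, so that the handle drops by itself, then take your finger off the button and lift the handle all the way back up, until it stays up against its stop. Leave the box with the blue handle switched on and do not disturb the things lying about.

Things in the scene. Friction and masses are not known exactly. Their poses are not given: they have to be found in the camera images.
- red_panel: sloping aluminium face, 152 (along its x) x 182 mm, of the supply box with the red T-handle. Origin at its centre; z is the outward normal, x points up the slope, y to the robot's left; it slopes 35 degrees from level, low edge towards the robot. The grey box under it is fixed: 130 deep, 190 wide, 25 mm high at the front, 116 at the back
- red_button_foot (a point): point of the face under the yellow round test button (30 mm across), which moves along the panel's z; at panel x=0, y=-45, z=0 mm. The button sits in a 38 mm screw collar set differently every time: its cap's top stands 15 to 35 mm above this point (not known beforehand, feel for it), the collar's rim 11 mm below the cap's top
- red_hinge (a point): middle of the red handle's hinge line, which runs along the panel's y; at panel x=20, y=45, z=8 mm, between two lugs 44 mm long (panel x=-6 to 38), 36 mm wide over both and 19 mm high above the face
- red_handle (a point): middle of the red handle's T-bar: 50 mm wide along the panel's y, 16 mm thick, a round sleeve that turns freely on its own axis, on an 8 mm steel rod, 62 mm from the hinge line
- red_lever (a joint): red handle's angle: 0 = fully up against its stop (leaning 10 degrees past the vertical, away from the robot, where it stays by its weight), 1.31 = fully dropped (pointing towards the robot, 25 degrees above level, its bar 62 mm above the face at panel x=-11 mm). Left short of the vertical (0.17) it falls down again. It is tripped by the button
- red_button (a joint): yellow button's travel in m: 0 = out, 0.008 = pressed home (about 7 N); it trips the handle at about 0.005 and springs back when let go. While it is held in, the handle cannot be set
- blue_panel: the other box, alike in every way, but with a blue handle and a white button; frame as red_panel. Leave it switched on
- blue_lever (a joint): blue handle's angle, as for the red one: 0 = up, where it must stay
- mug: loose red coffee mug, 80 mm wide, 90 mm tall, handle at its +y; origin at its underside, centred. Not to be disturbed
- screwdriver: loose screwdriver with orange handle, lying on the bench, about 20 mm thick; origin at its underside. Not to be disturbed
- pliers: loose pliers with red grips, about 145 mm long, 14 mm thick, lying on the bench; origin at its underside. Not to be disturbed
- meter: loose yellow hand multimeter, 160 x 85 x 36 mm, lying on its back; origin at its underside, centred. Not to be disturbed
- shell: loose black connector shell, 30 mm wide, 36 mm tall; origin at its underside, centred. Not to be disturbed
- tape: loose blue tape roll lying flat, 90 mm wide, 19 mm tall; origin at its underside, centred. Not to be disturbed
- sprayer: loose white bottle with red cap, 84 mm wide, 190 mm tall; origin at its underside, centred. Not to be disturbed
- pot: loose small white jar with green lid, 50 mm wide, 50 mm tall; origin at its underside, centred. Not to be disturbed

How it is judged:
By the outcome, as a careful person would: the job done as asked, in the order asked, and still so for the second after the job is handed in, with the robot touching nothing.
It also fails if it takes over 45 s, if anything falls off the work surface, if the arm or the gripper's body presses on something with over 40 N, if the wrist force passes 120 N, or if a joint passes its speed limit or range.

ROBOT

A 6-joint arm with a two-finger parallel gripper is mounted at the origin on the work surface. World frame = base frame: x ahead of the robot, y to its left, z up, the work surface at z = 0. Lengths are in mm, angles in degrees, forces in N, time in s.
With the tool pointing down it reaches from about 300 to 850 mm from the base axis. Payload 4.2 kg.
Tool frame: the origin (TCP) lies midway between the tips of the shut fingers; the grasp point (between the pads) lies 19 mm behind it (env.grip_point_offset is the distance from the TCP to the grasp point, in mm); z points along the fingers, x is the direction in which the jaws open and shut, and the axes are right-handed (so a half turn about z gives the same grasp; the last joint's range is limited). The gripper opens to 91 mm and grips with 3 to 60 N. Pads are 32 mm wide; open, the fingers measure 118 mm over their backs; the gripper's body (76 mm by 178 mm) begins 60 mm behind the grasp point.
Start: joints at [65.776, 18.312, 89.639, -0, 72.044, -1.146], TCP at [225.401, 528.997, 213.976] pointing down, gripper open.
Joint ranges: [-177.97, 177.97], [-48.28, 115.42], [12.27, 149.76], [-77.06, 257.06], [2.81, 150.46], [-146.56, 146.56]. Speed limits (degrees/s): [147.25, 147.25, 180, 180, 180, 180].

INTERFACE

Orientations are given as [roll, pitch, yaw] about the fixed x, y, z axes, in that order (R = Rz(yaw) Ry(pitch) Rx(roll)).
In Python, from workcell import env gives the robot as it stands.
- The arm moves only by the shell command python3 -m pendant 'ROWS' [FORCE]. ROWS is JSON, a list of rows, each an object with "xyz": the shift along the tool's x, y, z in m, a list of three; "roll": the turn about the tool's z in degrees; "jaw": the closure, from 0 (fully open) to 1 (shut). A call has exactly 8 rows; each row is the pose to reach, as a shift and turn from the pose commanded when the call began, along the tool's axes at that moment; what a row does not reach only later rows make up. A row lasts 1/8 s, in which the tool goes at most 62.5 mm and 10.7 degrees, less where a joint would pass 70% of its speed; a pose out of reach is approached as far as the arm can. A call with a gripper value outside its range is refused whole. The fingers move at their own pace and stop on an object; FORCE is the grip in N (left out, the last holds). Time passes only in rows, so rows that repeat a pose let the fingers close, or fill a call up. It gives the time, the measured TCP pose, the force and the opening at its end, in the units of the state.
- env.state(): the state, without advancing time (a new reading comes with each control period).
- env.grab_frame(name): name is "side" or "top" or "wrist"; returns (picture, depth): 400x640x3 uint8, blue, green, red; 400x640 float32, mm along the optical axis (not along the pixel's ray), 0 where there is no reading.
- env.camera_params(name): a dict with "camera_matrix" (3x3 intrinsics, pixels), "cam_to_world" (4x4, takes a point from camera to world coordinates); the wrist camera has in their place "hand_eye" (4x4, takes a point from camera to tool coordinates, whose origin is the TCP and whose axes are the tool frame's). Camera axes: x right, y up, looking along -z (the intrinsics and any distortion apply to the point x, -y, -z); pixel columns grow to the right and rows downward; lengths in mm; the calibration is good to about 2 mm. A picture is of the moment at which its call begins: read the wrist's pose just before it. camera_params takes no time and is no camera call.
- env.job_done(): hands the job in, once; it reports no verdict.
The state is a dict: "time_s": time; "qpos": joint angles; "qvel": joint speeds; "effort": joint torques, N m; "ee_pos": TCP position; "ee_rot": TCP orientation; "force": force on the tool from outside, world axes, zero at the start; "torque": the same for the moment, N m; "gripper_width": finger opening in mm.
Only numpy, scipy, OpenCV 4.12 (cv2) and the standard library are available. Lean on these libraries where they do the work, as an engineer would, in place of code of your own. Each camera call takes 0.05 s, during which the arm holds its last target. There are 200 camera calls.

## Working session

There is one attempt and no reset: what is moved stays moved. The work goes in short steps, Python scripts to look and compute and a shell command to move; the robot and the scene stay as the last step left them, time stands still between calls to the robot, and variables do not carry over. Pictures are saved under pics/ and viewed, about 8 in all and at most 12, crops included, and the job is handed in when it is done.

```bash
mkdir -p pics; ls; python3 - <<'E'
from workcell import env
import cv2,numpy as np
print(env.state())
for n in("top","side"):
    p,d=env.grab_frame(n); cv2.imwrite(f"pics/{n}0.png",p); np.save(f"pics/{n}0.npy",d)
    print(n,env.camera_params(n))
print(env.camera_params("wrist"))
E
```

```text
pics
{'time_s': 0.0, 'qpos': array([ 6.57772661e+01,  1.83515573e+01,  8.97065582e+01, -3.32017793e-04,
        7.20440172e+01, -1.14534469e+00]), 'qvel': array([ 0.05013465, -0.12020103, -0.0233872 ,  0.03128793,  0.05905031,
       -0.05025186]), 'effort': array([ 2.09418991e-03, -4.12466311e+01, -2.31977499e+01,  7.27688055e-02,
        4.56864922e-02, -1.38886403e-04]), 'ee_pos': array([225.1720049 , 528.52400091, 213.12009545]), 'ee_rot': array([-1.79998274e+02,  1.02118607e-01,  6.69227149e+01]), 'force': array([ 0.58413741, -0.18922623, -0.07116123]), 'torque': array([ 0.03071221, -0.02050078,  0.0247907 ]), 'gripper_width': 91.51744450758306}
top {'camera_matrix': array([[364.12708926,   0.        , 322.1409268 ],
       [  0.        , 364.12708926, 200.8685225 ],
       [  0.        ,   0.        ,   1.        ]]), 'cam_to_world': array([[-2.84704808e-02,  9.92364605e-01, -1.20008011e-01,
         4.33802554e+02],
       [-9.99588816e-01, -2.86739916e-02,  3.09962352e-05,
        -8.54165258e+01],
       [-3.41034913e-03,  1.19959548e-01,  9.92772923e-01,
         1.21239418
[... 456 characters left out ...]
,
       [-2.17496679e-02,  8.45048173e-01,  5.34247637e-01,
         5.82512970e+02],
       [ 0.00000000e+00,  0.00000000e+00,  0.00000000e+00,
         1.00000000e+00]])}
{'camera_matrix': array([[335.20938289,   0.        , 318.55357474],
       [  0.        , 335.20938289, 198.09016807],
       [  0.        ,   0.        ,   1.        ]]), 'hand_eye': array([[ 9.99999943e-01, -1.86232514e-04,  2.80249757e-04,
         1.67202919e+00],
       [-1.03959601e-04, -9.63122319e-01, -2.69063910e-01,
        -7.53853520e+01],
       [ 3.20023244e-04,  2.69063865e-01, -9.63122284e-01,
        -1.71425912e+02],
       [ 0.00000000e+00,  0.00000000e+00,  0.00000000e+00,
         1.00000000e+00]])}
```

View pics/top0.png

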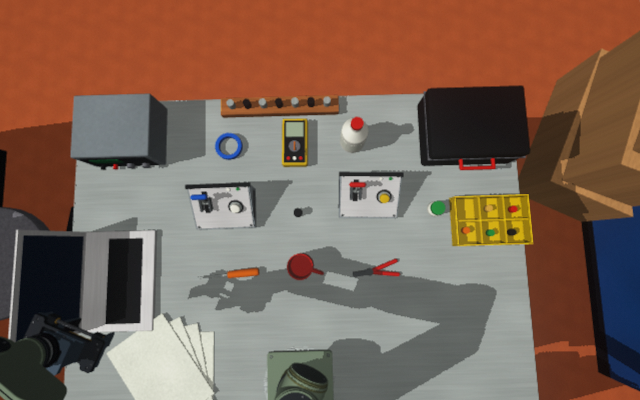

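View pics/side0.png

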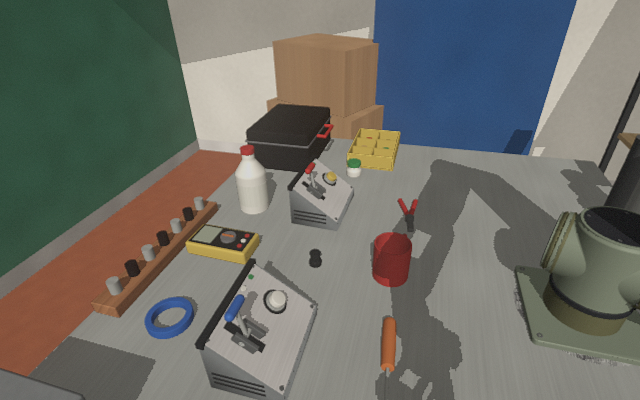

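The top view shows the red box's panel at about (371,195), with its yellow button at (384,198) and red bar at (357,185). The blue box is at (222,207). The side view agrees, and the sprayer stands behind the red box. Next I'll get the plane and positions from depth.

```bash
cat > h.py <<'E'
import numpy as np,cv2
from scipy.spatial.transform import Rotation as R
from workcell import env
def pts(n,d,T=None):
    c=env.camera_params(n);K=c["camera_matrix"]
    if T is None:T=c["cam_to_world"]
    v,u=np.mgrid[:d.shape[0],:d.shape[1]]
    P=np.stack([(u-K[0,2])/K[0,0]*d,-(v-K[1,2])/K[1,1]*d,-d],-1)
    W=P@T[:3,:3].T+T[:3,3]; W[d==0]=np.nan
    return W
def wristT(s):
    T=np.eye(4);T[:3,:3]=R.from_euler('xyz',s["ee_rot"],degrees=True).as_matrix();T[:3,3]=s["ee_pos"]
    return T@env.camera_params("wrist")["hand_eye"]
def plane(W,m):
    q=W[m];q=q[~np.isnan(q[:,0])]
    for _ in range(6):
        c=q.mean(0);n=np.linalg.svd(q-c,full_matrices=False)[2][2];n*=np.sign(n[2])
        r=(q-c)@n; k=abs(r)<max(3,1.5*np.median(abs(r)));
        q=q[k]
    return c,n,len(q)
E
python3 - <<'E'
from h import *
for n in("top","side"):
    im=cv2.imread(f"pics/{n}0.png");d=np.load(f"pics/{n}0.npy");W=pts(n,d)
    m=np.zeros(d.shape,bool)
    if n=="top": m[178:214,344:400]=1
    else: m[180:220,300:350]=1
    c,nn,k=plane(W,m);print(n,c,nn,k,"slope",np.degrees(np.arccos(nn[2])),"yaw",np.degrees(np.arctan2(-nn[1],-nn[0])))
    hsv=cv2.cvtColor(im,cv2.COLOR_BGR2HSV)
    for nm,lo,hi in(("yel",(20,120,120),(35,255,255)),("red",(0,150,100),(8,255,255))):
        q=m&(cv2.inRange(hsv,lo,hi)>0);print(nm,q.sum(),np.nanmedian(W[q],0),np.nanmax(W[q],0),np.nanmin(W[q],0))
W=pts("top",np.load("pics/top0.npy"));
for u,v in((356,125),(356,140),(437,207),(298,212),(490,200),(355,160)):print(u,v,W[v,u])
E
```

```text
top [ 574.04619267 -251.33832554   65.42870563] [-0.58757053  0.00870813  0.8091261 ] 1110 slope 35.9893637185543 yaw -0.8490937783090624
yel 69 [ 572.95317899 -277.94183346   89.08625302] [ 585.65067951 -265.73017932   97.45233754] [ 561.22551391 -294.31424209   57.37156066]
red 67 [ 607.90180559 -188.99311413  156.38153943] [ 615.01709178 -168.71468878  161.6983636 ] [ 601.85442328 -212.58055942  151.69042165]
side [ 571.93980452 -219.93462239   61.36257161] [-0.58740002  0.03645191  0.8084754 ] 879 slope 36.052759324277424 yaw -3.5510146448960453
yel 3 [ 569.23292506 -268.27664984   75.16743878] [ 572.02063513 -267.68898728   75.21476807] [ 567.13383138 -271.59737944   73.67611188]
  return np.nanmean(a, axis, out=out, keepdims=keepdims)
Traceback (most recent call last):
ValueError: zero-size array to reduction operation fmax which has no identity
```

```bash
python3 -m pendant '[{"xyz":[-0.04,0.04,-0.03],"roll":10,"jaw":1},{"xyz":[-0.08,0.08,-0.06],"roll":20,"jaw":1},{"xyz":[-0.12,0.12,-0.067],"roll":30,"jaw":1},{"xyz":[-0.16,0.16,-0.067],"roll":40,"jaw":1},{"xyz":[-0.20,0.20,-0.067],"roll":50,"jaw":1},{"xyz":[-0.24,0.24,-0.067],"roll":60,"jaw":1},{"xyz":[-0.28,0.28,-0.067],"roll":68,"jaw":1},{"xyz":[-0.32,0.32,-0.067],"roll":68,"jaw":1}]' 20
```

```text
time_s: 1.1
ee_pos: [394.5, 107.4, 280.8]
ee_rot: [-180.0, -0.0, -1.1]
force: [1.4, 0.5, -0.5]
gripper_width: 14.2
```

```bash
python3 -m pendant '[{"xyz":[0.021,0.05,0],"roll":0,"jaw":1},{"xyz":[0.043,0.10,0],"roll":0,"jaw":1},{"xyz":[0.065,0.15,0],"roll":0,"jaw":1},{"xyz":[0.087,0.2,0],"roll":0,"jaw":1},{"xyz":[0.11,0.255,0],"roll":0,"jaw":1},{"xyz":[0.13,0.31,0],"roll":0,"jaw":1},{"xyz":[0.15,0.36,0],"roll":0,"jaw":1},{"xyz":[0.173,0.404,0],"roll":0,"jaw":1}]'
python3 - <<'E'
from h import *
s=env.state();p,d=env.grab_frame("wrist");cv2.imwrite("pics/w1.png",p);np.savez("pics/w1.npz",d=d,T=wristT(s));print(s)
E
```

```text
time_s: 2.1
ee_pos: [559.8, -300.0, 280.3]
ee_rot: [-180.0, 0.0, -1.1]
force: [-0.5, 0.6, 0.7]
gripper_width: 0.7
{'time_s': 2.1, 'qpos': array([-2.92310531e+01,  2.22268459e+01,  7.42595454e+01,  9.26475682e-03,
        8.35715822e+01, -2.80912616e+01]), 'qvel': array([-20.8052868 ,  30.82009614, -46.53084438,   0.4892772 ,
        15.34098905, -21.19059052]), 'effort': array([ 2.44319988e-01, -4.88308704e+01, -2.21475434e+01, -1.45077864e-01,
       -4.84179065e-02,  2.78917942e-01]), 'ee_pos': array([ 559.78593623, -300.0121191 ,  280.31753844]), 'ee_rot': array([-1.79964580e+02,  4.68096283e-02, -1.14081898e+00]), 'force': array([-0.46578288,  0.58650358,  0.71202347]), 'torque': array([-0.01361817,  0.03655076,  0.01029965]), 'gripper_width': 0.6781091607207059}
```

View pics/w1.png

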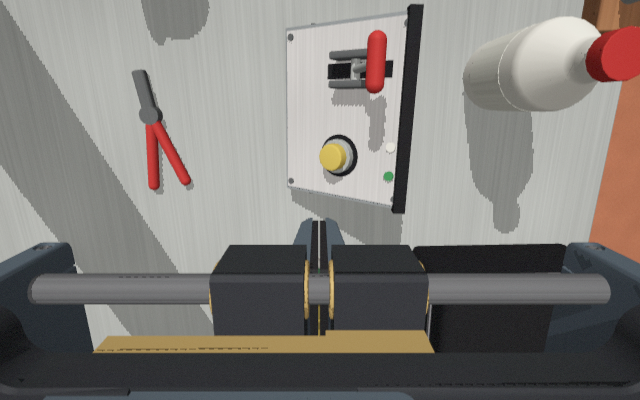

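The wrist view shows the red panel with corners near (290,22), (408,22), (290,187) and (400,210). The yellow cap is at (333,156), the bar at (376,62), and the sprayer stands behind on the right.

```bash
python3 - <<'E'
from h import *
z=np.load("pics/w1.npz");d=z["d"];W=pts("wrist",d,z["T"]);im=cv2.imread("pics/w1.png")
m=np.zeros(d.shape,bool);m[30:180,294:398]=1
c,n,k=plane(W,m)
print(c,n,k,np.degrees(np.arccos(n[2])),np.degrees(np.arctan2(-n[1],-n[0])))
hsv=cv2.cvtColor(im,cv2.COLOR_BGR2HSV)
def reg(lo,hi,b):
    q=np.zeros(d.shape,bool);q[b[1]:b[3],b[0]:b[2]]=1
    return q&(cv2.inRange(hsv,lo,hi)>0)
y=reg((20,100,100),(35,255,255),(310,130,360,185));h=(W[y]-c)@n
print("yellow",y.sum(),np.nanmedian(W[y],0),"h pct",np.nanpercentile(h,[5,25,50,75,90,97]))
top=h>np.nanpercentile(h,75)-3;q=W[y][top];print("cap top centre",(np.nanmax(q,0)+np.nanmin(q,0))/2,np.nanmean(q,0))
r=reg((0,150,80),(8,255,255),(355,20,395,100));q=W[r];print("bar",np.nanmin(q,0),np.nanmax(q,0),np.nanmedian(q,0))
# panel corners
for u,v in((289,24),(290,185),(396,200),(404,20)):print("px",u,v,W[v,u])
# white sprayer
q=W[15:110,465:640].reshape(-1,3);q=q[q[:,2]>40];print("spr",np.nanmin(q,0),np.nanmax(q,0))
q=W[45:95,330:368].reshape(-1,3);hh=(q-c)@n;print("lug",np.nanpercentile(hh,95))
E
```

```text
[ 571.60190911 -233.19851564   63.01162703] [-0.58138535  0.01956326  0.81339311] 7954 35.571215082056945 -1.927240736536982
yellow 575 [ 575.75589154 -277.42378239   89.8374308 ] h pct [10.93177253 18.24117884 19.22730545 19.78637424 20.18621633 20.82049973]
cap top centre [ 573.95051849 -278.35277818   89.24759526] [ 574.06834109 -277.97813447   89.63318021]
bar [ 601.99898324 -213.59347107  150.30098009] [ 618.47026996 -166.07636472  160.02689124] [ 609.65711306 -189.56122367  156.96796111]
px 289 24 [ 527.98821242 -127.4985726     0.77165202]
px 290 185 [ 523.35114995 -322.18335139   30.32212678]
px 396 200 [ 640.61629683 -319.62908346  117.85593913]
px 404 20 [ 642.71379339 -149.18585338  109.1725698 ]
spr [ 742.52665696 -232.05583191   40.11830668] [ 813.65775685 -151.2386362   192.80154719]
lug 36.63306794021504
```

```bash
python3 -m pendant '[{"xyz":[0.001,-0.01,0.035],"roll":0,"jaw":1},{"xyz":[0.002,-0.022,0.07],"roll":0,"jaw":1},{"xyz":[0.002,-0.022,0.105],"roll":0,"jaw":1},{"xyz":[0.002,-0.022,0.14],"roll":0,"jaw":1},{"xyz":[0.002,-0.022,0.165],"roll":0,"jaw":1},{"xyz":[0.002,-0.022,0.181],"roll":0,"jaw":1},{"xyz":[0.002,-0.022,0.181],"roll":0,"jaw":1},{"xyz":[0.002,-0.022,0.181],"roll":0,"jaw":1}]'
python3 - <<'E'
from h import *
s=env.state();print(s["force"],s["ee_pos"]);p,d=env.grab_frame("wrist");cv2.imwrite("pics/w2.png",p);np.savez("pics/w2.npz",d=d,T=wristT(s))
E
```

```text
time_s: 3.15
ee_pos: [562.8, -276.4, 101.0]
ee_rot: [180.0, -0.1, -1.1]
force: [0.5, -0.3, 0.3]
gripper_width: 0.4
[ 0.54898693 -0.32293251  0.34455039] [ 562.8444053  -276.38126535  100.97962444]
```

View pics/w2.png

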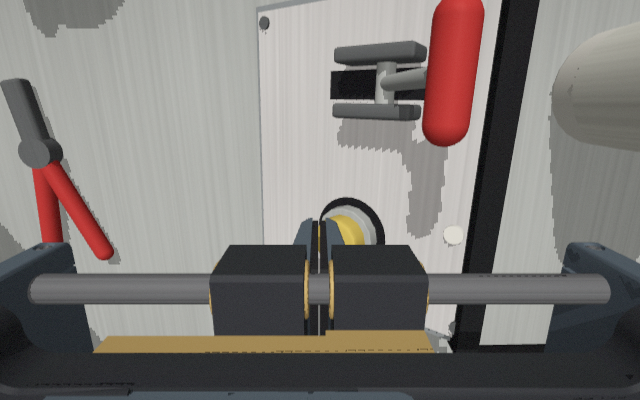

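The fingertips are over the left part of the cap, with its rim visible at about (345,228). The handle is clear to the upper right. Now I'll feel along the panel's normal.

```bash
python3 -m pendant '[{"xyz":[0.001,0,0.0015],"roll":0,"jaw":1},{"xyz":[0.002,0,0.003],"roll":0,"jaw":1},{"xyz":[0.003,0,0.0045],"roll":0,"jaw":1},{"xyz":[0.004,0,0.006],"roll":0,"jaw":1},{"xyz":[0.0046,0,0.0066],"roll":0,"jaw":1},{"xyz":[0.0046,0,0.0066],"roll":0,"jaw":1},{"xyz":[0.0046,0,0.0066],"roll":0,"jaw":1},{"xyz":[0.0046,0,0.0066],"roll":0,"jaw":1}]'
python3 -m pendant '[{"xyz":[0.0003,0,0.0004],"roll":0,"jaw":1},{"xyz":[0.0006,0,0.0008],"roll":0,"jaw":1},{"xyz":[0.0009,0,0.0012],"roll":0,"jaw":1},{"xyz":[0.0011,0,0.0016],"roll":0,"jaw":1},{"xyz":[0.0011,0,0.0016],"roll":0,"jaw":1},{"xyz":[0.0011,0,0.0016],"roll":0,"jaw":1},{"xyz":[0.0011,0,0.0016],"roll":0,"jaw":1},{"xyz":[0.0011,0,0.0016],"roll":0,"jaw":1}]'
```

```text
time_s: 4.2
ee_pos: [566.8, -276.2, 93.4]
ee_rot: [-180.0, -0.0, -1.1]
force: [-0.0, -1.0, -0.2]
gripper_width: 0.5
time_s: 5.2
ee_pos: [567.8, -276.2, 91.8]
ee_rot: [-180.0, -0.0, -1.1]
force: [0.4, 0.5, -0.1]
gripper_width: 0.3
```

```bash
python3 -m pendant '[{"xyz":[0.0003,0,0.0004],"roll":0,"jaw":1},{"xyz":[0.0006,0,0.0008],"roll":0,"jaw":1},{"xyz":[0.0009,0,0.0012],"roll":0,"jaw":1},{"xyz":[0.0011,0,0.0016],"roll":0,"jaw":1},{"xyz":[0.0011,0,0.0016],"roll":0,"jaw":1},{"xyz":[0.0011,0,0.0016],"roll":0,"jaw":1},{"xyz":[0.0011,0,0.0016],"roll":0,"jaw":1},{"xyz":[0.0011,0,0.0016],"roll":0,"jaw":1}]'
python3 -m pendant '[{"xyz":[0.0003,0,0.0004],"roll":0,"jaw":1},{"xyz":[0.0006,0,0.0008],"roll":0,"jaw":1},{"xyz":[0.0009,0,0.0012],"roll":0,"jaw":1},{"xyz":[0.0011,0,0.0016],"roll":0,"jaw":1},{"xyz":[0.0011,0,0.0016],"roll":0,"jaw":1},{"xyz":[0.0011,0,0.0016],"roll":0,"jaw":1},{"xyz":[0.0011,0,0.0016],"roll":0,"jaw":1},{"xyz":[0.0011,0,0.0016],"roll":0,"jaw":1}]'
```

```text
time_s: 6.2
ee_pos: [568.9, -276.2, 90.2]
ee_rot: [-180.0, -0.0, -1.1]
force: [-1.6, -0.3, 2.1]
gripper_width: 0.7
time_s: 7.2
ee_pos: [570.0, -276.2, 88.6]
ee_rot: [-180.0, -0.0, -1.1]
force: [-2.1, -1.1, 4.7]
gripper_width: 0.4
```

```bash
python3 -m pendant '[{"xyz":[0.0003,0,0.0004],"roll":0,"jaw":1},{"xyz":[0.0006,0,0.0008],"roll":0,"jaw":1},{"xyz":[0.0009,0,0.0012],"roll":0,"jaw":1},{"xyz":[0.0011,0,0.0016],"roll":0,"jaw":1},{"xyz":[0.0011,0,0.0016],"roll":0,"jaw":1},{"xyz":[0.0011,0,0.0016],"roll":0,"jaw":1},{"xyz":[0.0011,0,0.0016],"roll":0,"jaw":1},{"xyz":[0.0011,0,0.0016],"roll":0,"jaw":1}]'
python3 - <<'E'
from h import *
f=[]
for i in range(2):
    s=env.state();f.append(s["force"]);p,d=env.grab_frame("wrist")
print(f);cv2.imwrite("pics/w3.png",p)
E
```

```text
time_s: 8.2
ee_pos: [571.2, -276.3, 86.9]
ee_rot: [180.0, -0.0, -1.1]
force: [-2.0, 0.7, 3.7]
gripper_width: 1.0
[array([-1.98589189,  0.72448728,  3.65880131]), array([-1.13441927, -0.65498697,  2.14089964])]
```

```bash
cat > chk.py <<'E'
from h import *
f=[]
for i in range(3):
    s=env.state();f.append(s["force"]);p,d=env.grab_frame("wrist")
n=np.array([-.574,.019,.819]);f=np.array(f);h=cv2.cvtColor(p,cv2.COLOR_BGR2HSV)
print("Fn",f@n,"pos",s["ee_pos"],"redbar px",(cv2.inRange(h,(0,150,80),(8,255,255))>0)[0:150,420:490].sum());cv2.imwrite("pics/last.png",p)
E
python3 -m pendant '[{"xyz":[0.0003,0,0.0004],"roll":0,"jaw":1},{"xyz":[0.0006,0,0.0008],"roll":0,"jaw":1},{"xyz":[0.0006,0,0.0008],"roll":0,"jaw":1},{"xyz":[0.0006,0,0.0008],"roll":0,"jaw":1},{"xyz":[0.0006,0,0.0008],"roll":0,"jaw":1},{"xyz":[0.0006,0,0.0008],"roll":0,"jaw":1},{"xyz":[0.0006,0,0.0008],"roll":0,"jaw":1},{"xyz":[0.0006,0,0.0008],"roll":0,"jaw":1}]'; python3 chk.py
python3 -m pendant '[{"xyz":[0.0003,0,0.0004],"roll":0,"jaw":1},{"xyz":[0.0006,0,0.0008],"roll":0,"jaw":1},{"xyz":[0.0006,0,0.0008],"roll":0,"jaw":1},{"xyz":[0.0006,0,0.0008],"roll":0,"jaw":1},{"xyz":[0.0006,0,0.0008],"roll":0,"jaw":1},{"xyz":[0.0006,0,0.0008],"roll":0,"jaw":1},{"xyz":[0.0006,0,0.0008],"roll":0,"jaw":1},{"xyz":[0.0006,0,0.0008],"roll":0,"jaw":1}]'; python3 chk.py
```

```text
time_s: 9.3
ee_pos: [571.7, -276.3, 86.1]
ee_rot: [-180.0, -0.0, -1.1]
force: [-2.3, -1.7, 4.5]
gripper_width: 0.3
Fn [4.94776261 3.79081069 4.43920772] pos [ 571.73040191 -276.26147251   86.14598243] redbar px 0
time_s: 10.45
ee_pos: [572.3, -276.3, 85.3]
ee_rot: [-180.0, -0.0, -1.1]
force: [-3.0, -0.1, 4.1]
gripper_width: 0.3
Fn [5.03991234 4.38735503 5.0218512 ] pos [ 572.32853361 -276.24393795   85.32467978] redbar px 0
```

```bash
python3 -m pendant '[{"xyz":[0.0002,0,0.0003],"roll":0,"jaw":1},{"xyz":[0.0004,0,0.0006],"roll":0,"jaw":1},{"xyz":[0.0004,0,0.0006],"roll":0,"jaw":1},{"xyz":[0.0004,0,0.0006],"roll":0,"jaw":1},{"xyz":[0.0004,0,0.0006],"roll":0,"jaw":1},{"xyz":[0.0004,0,0.0006],"roll":0,"jaw":1},{"xyz":[0.0004,0,0.0006],"roll":0,"jaw":1},{"xyz":[0.0004,0,0.0006],"roll":0,"jaw":1}]'; python3 chk.py
python3 -m pendant '[{"xyz":[0.0002,0,0.0003],"roll":0,"jaw":1},{"xyz":[0.0004,0,0.0006],"roll":0,"jaw":1},{"xyz":[0.0004,0,0.0006],"roll":0,"jaw":1},{"xyz":[0.0004,0,0.0006],"roll":0,"jaw":1},{"xyz":[0.0004,0,0.0006],"roll":0,"jaw":1},{"xyz":[0.0004,0,0.0006],"roll":0,"jaw":1},{"xyz":[0.0004,0,0.0006],"roll":0,"jaw":1},{"xyz":[0.0004,0,0.0006],"roll":0,"jaw":1}]'; python3 chk.py; python3 -c "
from h import *
h=cv2.cvtColor(cv2.imread('pics/w3.png'),cv2.COLOR_BGR2HSV);print((cv2.inRange(h,(0,150,80),(8,255,255))>0)[0:150,420:490].sum())"
```

```text
time_s: 11.6
ee_pos: [572.7, -276.3, 84.7]
ee_rot: [-180.0, 0.0, -1.1]
force: [-2.5, -1.7, 5.2]
gripper_width: 0.5
Fn [5.61479078 5.531365   5.34316959] pos [ 572.73239191 -276.2748019    84.72996078] redbar px 0
time_s: 12.75
ee_pos: [573.1, -276.3, 84.2]
ee_rot: [-180.0, -0.0, -1.1]
force: [-2.6, -1.9, 5.0]
gripper_width: 0.7
Fn [5.55261292 5.97078091 4.90004076] pos [ 573.14274143 -276.28104744   84.16391912] redbar px 0
2955
```

View pics/last.png

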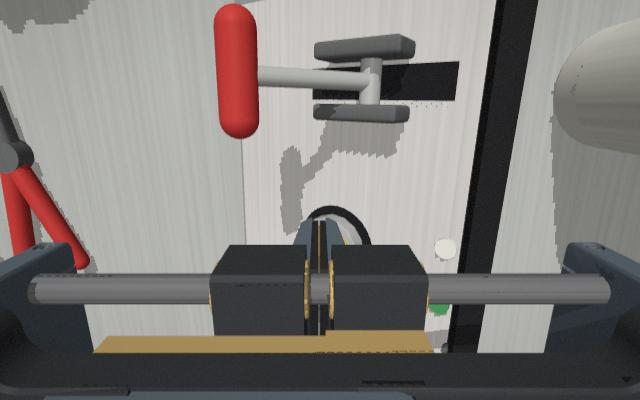

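The handle has dropped and now points towards the robot (bar at (237,70)). It tripped about 4 mm ago, so home should be close. I'll press on in 0.5 mm steps until the stop is felt.

```bash
python3 -m pendant '[{"xyz":[0.0001,0,0.0002],"roll":0,"jaw":1},{"xyz":[0.0003,0,0.0004],"roll":0,"jaw":1},{"xyz":[0.0003,0,0.0004],"roll":0,"jaw":1},{"xyz":[0.0003,0,0.0004],"roll":0,"jaw":1},{"xyz":[0.0003,0,0.0004],"roll":0,"jaw":1},{"xyz":[0.0003,0,0.0004],"roll":0,"jaw":1},{"xyz":[0.0003,0,0.0004],"roll":0,"jaw":1},{"xyz":[0.0003,0,0.0004],"roll":0,"jaw":1}]'; python3 chk.py
```

```text
time_s: 13.9
ee_pos: [573.3, -276.3, 83.8]
ee_rot: [-180.0, 0.0, -1.1]
force: [-3.6, -2.3, 5.5]
gripper_width: 0.3
Fn [6.52299067 6.50811166 6.48827776] pos [ 573.35799699 -276.25132232   83.84291084] redbar px 0
```

```bash
python3 -m pendant '[{"xyz":[0.0001,0,0.0002],"roll":0,"jaw":1},{"xyz":[0.0003,0,0.0004],"roll":0,"jaw":1},{"xyz":[0.0003,0,0.0004],"roll":0,"jaw":1},{"xyz":[0.0003,0,0.0004],"roll":0,"jaw":1},{"xyz":[0.0003,0,0.0004],"roll":0,"jaw":1},{"xyz":[0.0003,0,0.0004],"roll":0,"jaw":1},{"xyz":[0.0003,0,0.0004],"roll":0,"jaw":1},{"xyz":[0.0003,0,0.0004],"roll":0,"jaw":1}]'; python3 chk.py
```

```text
time_s: 15.05
ee_pos: [573.4, -276.3, 83.8]
ee_rot: [180.0, 0.0, -1.1]
force: [-4.1, -0.6, 7.6]
gripper_width: 0.7
Fn [8.55416258 8.90937267 8.3298182 ] pos [ 573.41682062 -276.30194482   83.79953133] redbar px 0
```

The advance stopped at home: only 0.06 mm of movement for 0.5 mm commanded, and the force rose to about 8.5 N. Now I'll back off along the normal, then go up and round to the front of the dropped bar.

```bash
python3 -m pendant '[{"xyz":[-0.0034,0,-0.005],"roll":0,"jaw":1},{"xyz":[-0.008,0,-0.012],"roll":0,"jaw":1},{"xyz":[-0.012,0,-0.045],"roll":0,"jaw":1},{"xyz":[-0.02,0,-0.09],"roll":0,"jaw":1},{"xyz":[-0.045,-0.043,-0.097],"roll":0,"jaw":1},{"xyz":[-0.075,-0.086,-0.097],"roll":0,"jaw":1},{"xyz":[-0.075,-0.086,-0.097],"roll":0,"jaw":1},{"xyz":[-0.075,-0.086,-0.097],"roll":0,"jaw":1}]'
python3 - <<'E'
from h import *
s=env.state();p,d=env.grab_frame("top");q,e=env.grab_frame("side");np.save("pics/side2.npy",e)
print(s["ee_pos"],s["force"])
for n,im,dd,b in(("side",q,e,(285,150,345,215)),):
    W=pts(n,dd);h=cv2.cvtColor(im,cv2.COLOR_BGR2HSV);m=np.zeros(dd.shape,bool);m[b[1]:b[3],b[0]:b[2]]=1
    m&=(cv2.inRange(h,(0,150,60),(8,255,255))>0)&(W[...,2]>60);r=W[m];print(n,m.sum(),np.nanmedian(r,0),np.nanmin(r,0),np.nanmax(r,0))
cv2.imwrite("pics/both.png",np.vstack([cv2.resize(p[140:260,280:460],None,fx=3,fy=2.4),cv2.resize(q[120:260,260:440],None,fx=3,fy=2)]))
E
```

```text
time_s: 16.2
ee_pos: [501.0, -188.9, 180.5]
ee_rot: [180.0, -0.1, -1.1]
force: [-0.1, -0.0, 1.4]
gripper_width: 0.5
[ 501.04319945 -188.90703191  180.48856116] [-0.14561725 -0.02661856  1.41731151]
side 55 [ 539.75563505 -178.11942163  119.21494749] [ 534.68511234 -204.24467679  112.2403835 ] [ 546.09189831 -161.92462482  123.25627203]
```

View pics/both.png

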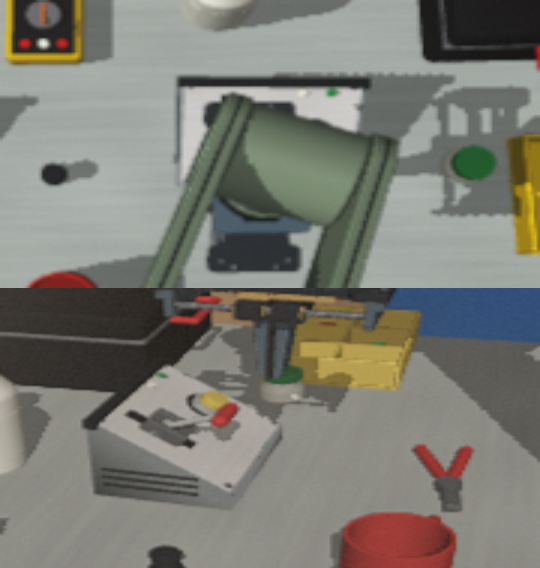

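The side view shows the red bar dropped, and its measured position (front face x≈535, z≈117) matches the prediction. The button is out again. I'll go down in front of the bar, then push it along its arc.

```bash
python3 -m pendant '[{"xyz":[0.002,0,0.03],"roll":0,"jaw":1},{"xyz":[0.004,0,0.06],"roll":0,"jaw":1},{"xyz":[0.005,0,0.081],"roll":0,"jaw":1},{"xyz":[0.01,0,0.081],"roll":0,"jaw":1},{"xyz":[0.015,0,0.081],"roll":0,"jaw":1},{"xyz":[0.018,0,0.081],"roll":0,"jaw":1},{"xyz":[0.018,0,0.081],"roll":0,"jaw":1},{"xyz":[0.018,0,0.081],"roll":0,"jaw":1}]'
python3 -m pendant '[{"xyz":[0.004,0,0],"roll":0,"jaw":1},{"xyz":[0.008,0,0],"roll":0,"jaw":1},{"xyz":[0.011,0,-0.003],"roll":0,"jaw":1},{"xyz":[0.014,0,-0.007],"roll":0,"jaw":1},{"xyz":[0.017,0,-0.012],"roll":0,"jaw":1},{"xyz":[0.020,0,-0.016],"roll":0,"jaw":1},{"xyz":[0.023,0,-0.019],"roll":0,"jaw":1},{"xyz":[0.026,0,-0.022],"roll":0,"jaw":1}]'
python3 - <<'E'
from h import *
q,e=env.grab_frame("side");W=pts("side",e);s=env.state();print(s["ee_pos"],s["force"])
h=cv2.cvtColor(q,cv2.COLOR_BGR2HSV);m=np.zeros(e.shape,bool);m[150:215,285:345]=1
m&=(cv2.inRange(h,(0,150,60),(8,255,255))>0)&(W[...,2]>60);r=W[m];print(m.sum(),np.nanmedian(r,0),np.nanmin(r,0),np.nanmax(r,0))
cv2.imwrite("pics/s3.png",cv2.resize(q[120:240,260:400],None,fx=4,fy=4))
E
```

```text
time_s: 17.3
ee_pos: [518.4, -189.2, 99.7]
ee_rot: [180.0, -0.0, -1.1]
force: [-0.1, -0.4, 0.3]
gripper_width: 0.4
time_s: 18.3
ee_pos: [544.9, -189.8, 121.6]
ee_rot: [180.0, -0.0, -1.1]
force: [-0.3, -1.2, 0.4]
gripper_width: 0.5
[ 545.56188516 -189.82757176  122.04685318] [-1.48341878 -1.2938152   0.72957946]
36 [ 561.81569456 -169.50524801  144.11816341] [ 556.68735428 -191.87925312  134.94523667] [ 567.47530935 -162.35414727  147.5754751 ]
```

View pics/s3.png

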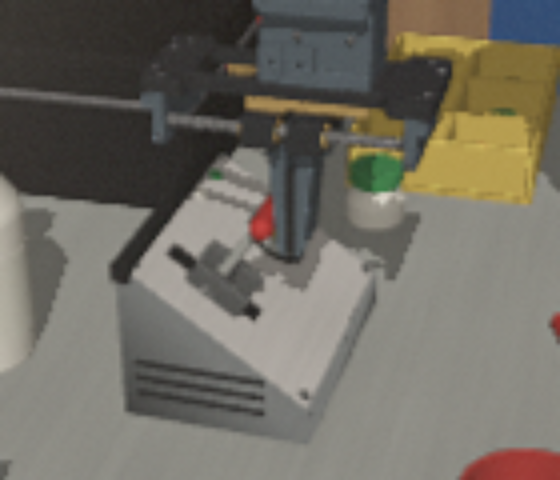

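The bar is riding up the finger at about 55°, as planned. I'll continue.

```bash
python3 -m pendant '[{"xyz":[0.005,0,-0.003],"roll":0,"jaw":1},{"xyz":[0.010,0,-0.006],"roll":0,"jaw":1},{"xyz":[0.015,0,-0.008],"roll":0,"jaw":1},{"xyz":[0.019,0,-0.010],"roll":0,"jaw":1},{"xyz":[0.023,0,-0.011],"roll":0,"jaw":1},{"xyz":[0.026,0,-0.012],"roll":0,"jaw":1},{"xyz":[0.029,0,-0.013],"roll":0,"jaw":1},{"xyz":[0.032,0,-0.013],"roll":0,"jaw":1}]'
python3 -m pendant '[{"xyz":[0.002,0,0],"roll":0,"jaw":1},{"xyz":[0.004,0,0],"roll":0,"jaw":1},{"xyz":[0.006,0,0],"roll":0,"jaw":1},{"xyz":[0.008,0,0],"roll":0,"jaw":1},{"xyz":[0.010,0,0],"roll":0,"jaw":1},{"xyz":[0.011,0,0],"roll":0,"jaw":1},{"xyz":[0.012,0,0],"roll":0,"jaw":1},{"xyz":[0.012,0,0],"roll":0,"jaw":1}]'
cat > bar.py <<'E'
from h import *
q,e=env.grab_frame("side");W=pts("side",e);s=env.state();print(s["ee_pos"],s["force"])
h=cv2.cvtColor(q,cv2.COLOR_BGR2HSV);m=np.zeros(e.shape,bool);m[150:215,285:345]=1
m&=(cv2.inRange(h,(0,150,60),(8,255,255))>0)&(W[...,2]>60);r=W[m];print(m.sum(),np.nanmedian(r,0),np.nanmin(r,0),np.nanmax(r,0))
cv2.imwrite("pics/s4.png",cv2.resize(q[120:240,260:400],None,fx=4,fy=4))
E
python3 bar.py; python3 -c "
from h import *
p=cv2.imread('pics/side0.png');e=np.load('pics/side0.npy');W=pts('side',e)
h=cv2.cvtColor(p,cv2.COLOR_BGR2HSV);m=np.zeros(e.shape,bool);m[150:215,285:345]=1
m&=(cv2.inRange(h,(0,150,60),(8,255,255))>0)&(W[...,2]>60);r=W[m];print('orig',m.sum(),np.nanmedian(r,0),np.nanmin(r,0),np.nanmax(r,0))"
```

```text
time_s: 19.35
ee_pos: [576.7, -190.3, 134.4]
ee_rot: [-180.0, -0.0, -1.1]
force: [-0.6, -0.0, 0.3]
gripper_width: 0.2
time_s: 20.35
ee_pos: [588.4, -190.5, 134.3]
ee_rot: [-180.0, -0.0, -1.1]
force: [0.2, -0.7, 0.3]
gripper_width: 0.4
[ 588.33009208 -190.51101524  134.3201832 ] [-0.7099619  0.0651329 -0.0138941]
45 [ 608.12567193 -173.80571828  154.11290033] [ 601.81176431 -201.66382441  144.73243657] [ 614.42607702 -162.93652718  158.52962689]
orig 64 [ 606.52333483 -181.49926154  154.42965052] [ 601.09860522 -209.52897975  144.96589656] [ 615.19271169 -164.18366895  157.58524393]
```

The bar has fallen on to its stop by itself: it is back at its original place and the fingers no longer touch it. I'll withdraw and check.

```bash
python3 -m pendant '[{"xyz":[-0.01,0,0],"roll":0,"jaw":1},{"xyz":[-0.03,0,0],"roll":0,"jaw":1},{"xyz":[-0.06,0,-0.02],"roll":0,"jaw":1},{"xyz":[-0.1,0,-0.06],"roll":0,"jaw":1},{"xyz":[-0.13,0,-0.1],"roll":0,"jaw":1},{"xyz":[-0.17,0,-0.13],"roll":0,"jaw":1},{"xyz":[-0.2,0,-0.15],"roll":0,"jaw":1},{"xyz":[-0.2,0,-0.15],"roll":0,"jaw":1}]'
python3 bar.py; python3 - <<'E'
from h import *
p,d=env.grab_frame("side");t,_=env.grab_frame("top");print(env.state()["time_s"])
a=cv2.imread("pics/side0.png");b=cv2.imread("pics/top0.png")
cv2.imwrite("pics/fin.png",np.vstack([np.hstack([a[100:380,80:480],p[100:380,80:480]]),np.hstack([b[80:300,150:550],t[80:300,150:550]])]))
E
```

```text
time_s: 21.4
ee_pos: [387.0, -186.8, 286.2]
ee_rot: [179.9, -0.2, -1.2]
force: [1.1, 1.0, -0.2]
gripper_width: 0.6
[ 387.84429219 -186.756323    284.95442061] [-0.11026449 -1.05995858  0.12149131]
64 [ 606.53811137 -180.70610436  153.70146429] [ 601.27775832 -209.49090504  144.92487533] [ 615.36129598 -163.81247744  157.70013675]
21.55
```

View pics/fin.png

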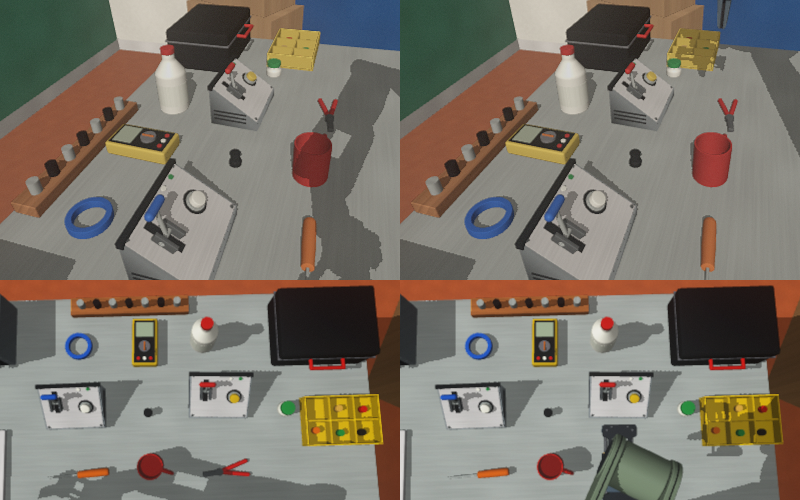

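Before and after match. The red handle is up, the blue handle is up, and nothing loose has moved. Handing in.

```bash
python3 -c "
from workcell import env
print(env.job_done())"
```

```text
the job is handed in; nothing more can be done
None
```

The red box's trip test is done: the yellow button tripped the handle, and the handle is back up against its stop. I handed the job in at about 21.6 s of the 45 s allowed.

- **Button:** I felt for the cap along the panel's normal and met it at about 2.6 N. The handle dropped by itself partway in. I then pressed on until the button stopped moving, at about 8.5 N, and took the fingers off.
- **Handle:** I raised it with the closed fingers along its arc until it went past vertical and settled on its stop by itself. I didn't push it against the stop to confirm.
- **Last checks:** With the arm withdrawn, the red bar measured within about 1 mm of where it started, taking the median of its points in the side camera. The before and after pictures show the blue handle still up and no visible movement of the things lying about. In the final top view the arm hides the pliers, but the side view shows them in place. No check failed or disagreed.

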